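# Mark a batch of heel lifts on the slide jig

### The arm

A 6-joint arm with a two-finger parallel gripper is mounted at the origin on the work surface. World frame = base frame: x ahead of the robot, y to its left, z up, the work surface at z = 0. Lengths are in m, angles in degrees, forces in N, time in s.
With the tool pointing down it reaches from about 0.375 to 0.75 m from the base axis. Payload 9 kg.
Tool frame: the origin (TCP) lies where the fingers leave the gripper's body, on its centre line; the fingertips stand 73 mm ahead of it and the grasp point (between the pads) lies 54 mm ahead of it (robot.tip_reach is the distance from the TCP to the fingertips, in m); z points along the fingers, y is the direction in which the jaws open and shut (so a half turn about z gives the same grasp; the last joint's range is limited). The gripper opens to 85 mm and grips with 20 to 120 N. Pads are 22 mm wide; open, the fingers measure 114 mm over their backs; the gripper's body (76 mm by 85 mm) begins 54 mm behind the grasp point. The pads swing forward as they close: fully open they stand 13 mm farther back than shut.
Start: joints at [-80.254, 5.964, 5.575, 89.605, 0, 77.527], TCP at [0.227, -0.555, 0.304] pointing down, gripper open.
Joint ranges: [-171.21, 171.21], [-48.23, 106.86], [-62.78, 66.21], [-105.2, 120.99], [-86.42, 89.51], [-180, 180]. Speed limits (degrees/s): [127.2, 127.2, 147.25, 180, 180, 180].

### API

Orientations are given as [roll, pitch, yaw] about the fixed x, y, z axes, in that order (R = Rz(yaw) Ry(pitch) Rx(roll)).
In Python, from plant import robot gives the robot as it stands. Calls block until the motion is done:
- robot.move_pose(position, orientation): joint-space move of the TCP to a pose.
- robot.line_to(position, vel=0.15, rotation=None, guard=None): straight line of the TCP; rotation=None keeps the orientation; vel is the mean speed in m/s. With guard (N) it stops when the force on the tool has changed by that much, and returns True; else False.
- robot.goto_joints(angles): joint-space move.
- robot.set_gripper(opening): finger opening in m; the grip force is fixed at half the most; returns when the fingers have stopped.
- robot.pause(seconds).
- robot.ik(position, orientation): joint angles nearest the present ones, or None.
- robot.observe(): the state.
- robot.grab_frame(name): name is "side" or "top"; returns the picture (400x640x3 uint8, blue, green, red); there is no depth.
- robot.get_calibration(name): a dict with "vertical_fov" (degrees; the focal length in pixels is half the picture's height over the tangent of half this angle, whatever the lens; pixels are square), "cx", "cy" (the principal point, pixels), "rvec" (rotation vector, rad) and "tvec" (3), from world to camera coordinates, as OpenCV has them. Camera axes: x right, y down, z forward; pixel columns grow to the right and rows downward; lengths in m; the calibration is good to about 2 mm. A picture is of the moment at which its call begins. get_calibration takes no time and is no camera call.
A pose or a line that the arm cannot do raises robot.IKError and nothing moves.
- robot.job_done(): hands the job in, once; it reports no verdict.
The state is a dict: "time": time; "q": joint angles; "qvel": joint speeds; "joint_torque": joint torques, N m; "tool_pos": TCP position; "tcp_rot": TCP orientation; "ft_force": force on the tool from outside, world axes, zero at the start; "torque": the same for the moment, N m; "gripper_width": finger opening in m.
Only numpy, scipy, OpenCV 4.12 (cv2) and the standard library are available. Lean on these libraries where they do the work, as an engineer would, in place of code of your own. Each camera call takes 0.05 s, during which the arm holds its last target.

### The job

Pull the empty carrier to its loading station, lay every heel lift on the bench flat and side by side on it, slide the loaded carrier until it clicks home at the marking station, and only then, with all lifts still on it, press the yellow start button. Afterwards slide the carrier back home to the loading station and lay all the lifts flat, side by side, in the green tray. Lifts can get knocked out of place, so check; leave the shoe, the polish tin and the brush alone.

Things in the scene. Friction and masses are not known exactly. Their poses are not given: they have to be found in the camera images.
- lift1: D-shaped rubber heel lift, black, 50 mm long, 44 wide, 8 thick, 30 g; lies flat on the bench at the start, any yaw; may be absent (2 or 3 of four are there). Origin: centre of underside; x along its length to the round end, z up. Straight parallel sides (facing its +-y, 44 mm apart) from x = -25 to +3 mm; the rest is a half disc of radius 22 about x = +3
- lift2: D-shaped rubber heel lift, reddish brown, 50 mm long, 44 wide, 8 thick, 30 g; lies flat on the bench at the start, any yaw; may be absent (2 or 3 of four are there). Origin: centre of underside; x along its length to the round end, z up. Straight parallel sides (facing its +-y, 44 mm apart) from x = -25 to +3 mm; the rest is a half disc of radius 22 about x = +3
- lift3: D-shaped rubber heel lift, black, 50 mm long, 44 wide, 8 thick, 30 g; lies flat on the bench at the start, any yaw; may be absent (2 or 3 of four are there). Origin: centre of underside; x along its length to the round end, z up. Straight parallel sides (facing its +-y, 44 mm apart) from x = -25 to +3 mm; the rest is a half disc of radius 22 about x = +3
- lift4: D-shaped rubber heel lift, reddish brown, 50 mm long, 44 wide, 8 thick, 30 g; lies flat on the bench at the start, any yaw; may be absent (2 or 3 of four are there). Origin: centre of underside; x along its length to the round end, z up. Straight parallel sides (facing its +-y, 44 mm apart) from x = -25 to +3 mm; the rest is a half disc of radius 22 about x = +3
- carrier (a joint): aluminium carrier along its rail slide, m: 0 = loading station (-y end), 0.18 = marking station (+y end, by the blue marking head on a post). Friction 1.5 N; starts in between and stays where left. A spring plunger clicks over a ridge 7.5 mm before each station and holds it there (about 5 N in or out); end stops 2 mm beyond the stations
- carrier_handle (a point): red upright handle post at the robot-side edge of the carrier, 18 mm in diameter. The point is on its axis, 18 mm below its top, 24 mm above the plate's top face, 112 mm in front of the row of places. Axes are the carrier's: y along the slide to the marking station, x away from the robot, z up
- carrier_bed (a point): centre of the carrier plate's flat top face (plate 140 mm across in x, 250 mm along the slide in y, 8 mm thick, no rim; its top is 28 mm above the bench). Axes are the carrier's. The fixed rail base under it is 200 mm across, 450 mm long, 20 mm high
- carrier_spot1 (a point): point on the carrier plate's top face at the centre of printed place 1 of 3 (blue outline; the places lie in a row along the slide, 66 mm apart; each takes a lift with its length along the slide); x, y, z axes as the carrier's
- carrier_spot2 (a point): point on the carrier plate's top face at the centre of printed place 2 of 3 (blue outline; the places lie in a row along the slide, 66 mm apart; each takes a lift with its length along the slide); x, y, z axes as the carrier's
- carrier_spot3 (a point): point on the carrier plate's top face at the centre of printed place 3 of 3 (blue outline; the places lie in a row along the slide, 66 mm apart; each takes a lift with its length along the slide); x, y, z axes as the carrier's
- start (a joint): travel of the marking machine's yellow start button, m: 0 = up, 0.006 = fully down; springs back; about 4 N presses it fully down, it counts beyond 0.004
- start_top (a point): centre of the top face of the start button (32 mm in diameter, pressed straight down), on a small black box fixed to the bench to the robot's left, in front of the slide
- tray_in (a point): centre of the inner floor of the green finished-work tray fixed to the bench at the robot's left (inside 220 mm along its x, 110 mm along its y; walls 5 mm thick, rim 16 mm above the bench, floor 5 mm above it)
- shoe: bystander: child's brown laced shoe on the bench at the far right, 190 mm long (its y), 70 wide, 80 mm high; origin under its centre
- polish: bystander: closed flat tin of shoe polish, red and brass, 74 mm in diameter, 26 mm high, behind the slide; origin under its centre
- brush: bystander: flat wooden-handled brush about 0.2 m long lying on the bench between the robot and the slide; origin at its underside
Mind the look-alikes: they are no part of the job. What is shaped like the lift1 but orange is not meant.

How it is judged:
By the outcome, as a careful person would: the job done as asked, in the order asked, and still so for the second after the job is handed in, with the robot touching nothing.
Of lift1, lift2, lift3, lift4 only 2 to 3 are there at a start; the rules pass over those that are not, and their reading is None.
At some moment in a run one of lift1, lift2, lift3, lift4 may be knocked a few centimetres aside while the robot is not near it.
Once in a run the grip may slacken for a moment while it holds something.
It also fails if it takes over 210 s, if anything falls off the work surface, if the arm or the gripper's body presses on something with over 40 N, if the wrist force passes 120 N, or if a joint passes its speed limit or range.

## Working session

There is one attempt and no reset: what is moved stays moved. The work goes in short steps, each a Python script; the robot and the scene stay as the last script left them, time stands still between calls to the robot, and variables do not carry over. Pictures are saved under pics/ and viewed, and the job is handed in when it is done.

```bash
ls; mkdir -p pics
python3 - <<'E'
from plant import robot
import cv2
o=robot.observe(); print(o['time'],o['tool_pos'],o['tcp_rot'],o['gripper_width'])
for n in('side','top'):
    cv2.imwrite(f'pics/{n}0.png',robot.grab_frame(n)); print(n,robot.get_calibration(n))
E
```

```text
pics
0.0 [ 0.22684046 -0.55520768  0.30312194] [-1.79925238e+02 -1.70130763e-02  2.22167746e+01] 0.085282054748019
side {'vertical_fov': 42.83927210033093, 'cx': 319.85771475552076, 'cy': 200.98005756580233, 'rvec': array([ 0.42664616, -2.79103915,  1.08174634]), 'tvec': array([0.53169408, 0.20908707, 1.42357561])}
top {'vertical_fov': 51.82752817437554, 'cx': 326.642729051517, 'cy': 201.88830029308934, 'rvec': array([ 2.14758415, -2.16941183,  0.1873049 ]), 'tvec': array([-0.08352779,  0.58457549,  1.08679181])}
```

View pics/top0.png

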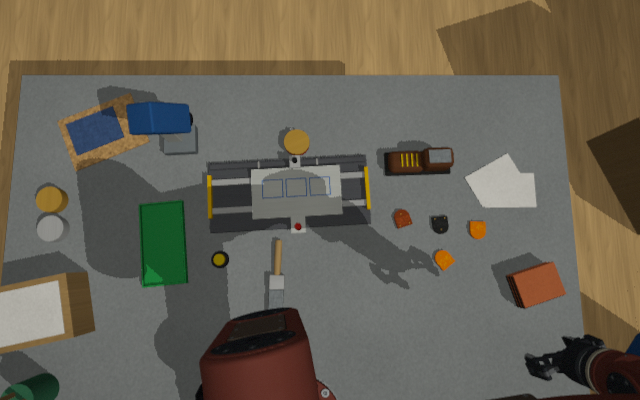

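View pics/side0.png

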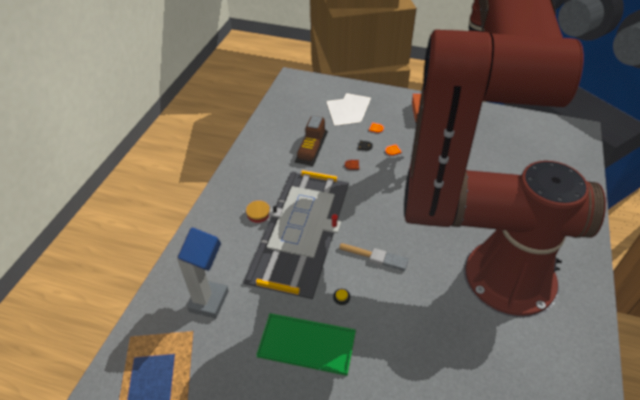

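Top view: carrier mid-rail at about (296,192), handle red at (298,227), brown lift at (402,218), black one at (440,224), orange decoys at (478,229) and (444,259), button at (220,259), tray at (163,243). Next I'll write the helpers and measure.

```bash
cat > h.py <<'E'
import cv2,numpy as np
from plant import robot
def cam(n):
    c=robot.get_calibration(n); f=200/np.tan(np.radians(c['vertical_fov']/2))
    K=np.array([[f,0,c['cx']],[0,f,c['cy']],[0,0,1.]]); R=cv2.Rodrigues(c['rvec'])[0]; return K,R,np.array(c['tvec']).reshape(3)
def cast(n,uv,z):
    K,R,t=cam(n); uv=np.atleast_2d(np.array(uv,float))
    d=(np.linalg.inv(K)@np.c_[uv,np.ones(len(uv))].T).T@R; C=-R.T@t
    return C+d*((z-C[2])/d[:,2])[:,None]
def proj(n,P):
    K,R,t=cam(n); p=cv2.projectPoints(np.atleast_2d(np.array(P,float)),cv2.Rodrigues(R)[0],t,K,None)[0]; return p.reshape(-1,2)
def blobs(im,kind):
    hsv=cv2.cvtColor(im,cv2.COLOR_BGR2HSV); H,S,V=cv2.split(hsv)
    m={'brown':((H<12)|(H>174))&(S>120)&(V>60),'black':(V<45),'yellow':(H>18)&(H<32)&(S>150)&(V>90),
       'red':((H<6)|(H>172))&(S>170)&(V>90),'green':(H>45)&(H<75)&(S>120),'blue':(H>105)&(H<130)&(S>90)}[kind]
    m=m.astype(np.uint8)*255
    return m
def crop(im,x0,y0,x1,y1,k,name):
    cv2.imwrite('pics/'+name,cv2.resize(im[y0:y1,x0:x1],None,fx=k,fy=k,interpolation=cv2.INTER_CUBIC))
E
python3 - <<'E'
from h import *
im=cv2.imread('pics/top0.png'); s=cv2.imread('pics/side0.png')
crop(im,380,190,500,280,6,'c0.png'); crop(im,200,140,380,240,4,'c1.png'); crop(s,330,110,430,180,7,'c2.png')
for k in('brown','yellow','red','green','black'):
    for n,I in(('top',im),('side',s)):
        m=blobs(I,k); N,l,st,ce=cv2.connectedComponentsWithStats(m)
        for i in range(1,N):
            if 12<st[i,4]<6000: print(k,n,st[i],ce[i].round(1),cast(n,ce[i],0.008)[0].round(3))
E
```

```text
brown top [392 159   7   7  16] [395.2 161.9] [ 0.704 -0.29   0.008]
brown top [446 160   8   6  13] [449.7 163.1] [ 0.7   -0.449  0.008]
brown top [403 167  17   5  42] [411.  169.2] [ 0.682 -0.335  0.008]
brown top [394 209  18  19 230] [402.  218.2] [ 0.541 -0.303  0.008]
brown top [295 223   6   7  34] [297.5 226. ] [ 0.521 -0.008  0.008]
brown top [ 507  262   59   46 1606] [538.1 283.6] [ 0.354 -0.678  0.008]
brown top [ 208  341  128   59 4939] [267.6 376.6] [0.121 0.072 0.008]
brown side [471  18   9   6  20] [475.6  21. ] [ 0.242 -1.398  0.008]
brown side [413  94   9  27 171] [416.4 104. ] [ 0.391 -0.692  0.008]
brown side [307 121  17  16  81] [317.3 128.9] [ 0.707 -0.442  0.008]
brown side [369 123   9   9  17] [371.9 126.5] [ 0.521 -0.512  0.008]
brown side [299 138  21  20 140] [309.4 150.3] [ 0.698 -0.323  0.008]
brown side [385 144  16  12  38] [392.2 149.6] [ 0.424 -0.411  0.008]
brown side [345 160  14   9 112] [351.9 164.2] [ 0.539 -0.299  0.008]
brown side [ 465  169  129   63 4205] [516.1 201.5] [ 0.001 -0.286  0.008]
brown side [332 214   6  12  54] [334.  219.2
[... 3130 characters left out ...]
08]
black side [487  99  71  14 260] [529.3 105.2] [-0.019 -0.81   0.008]
black side [604 133  36  33 530] [620.1 149. ] [-0.327 -0.645  0.008]
black side [441 137  10  21 133] [445.6 146.9] [ 0.25  -0.479  0.008]
black side [296 158  17   7  55] [303.6 161.1] [ 0.7   -0.265  0.008]
black side [437 164   9  18 113] [440.5 172.2] [ 0.248 -0.348  0.008]
black side [405 176   4  34  59] [406.5 192.8] [ 0.337 -0.222  0.008]
black side [551 177  10   7  50] [555.5 179.7] [-0.116 -0.423  0.008]
black side [429 188  12  28 167] [434.4 201.3] [ 0.246 -0.211  0.008]
black side [452 209   6  16  28] [455.  217.9] [ 0.176 -0.161  0.008]
black side [334 295  16   9  41] [341.1 300.6] [0.428 0.222 0.008]
```

View pics/c0.png

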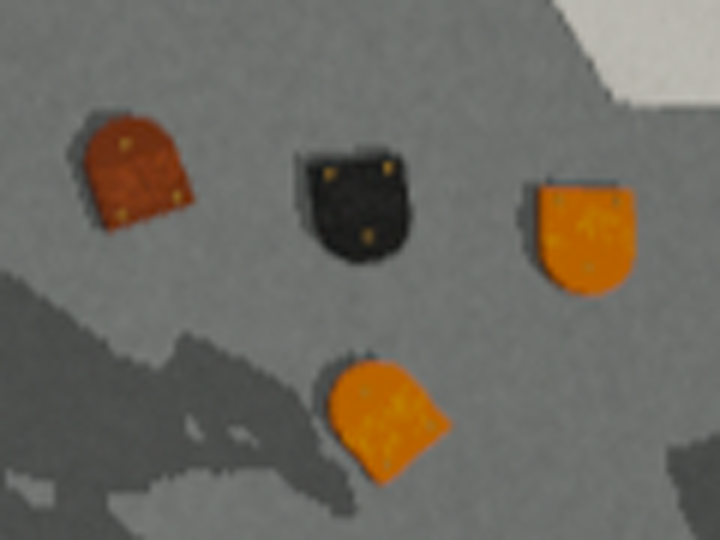

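View pics/c1.png

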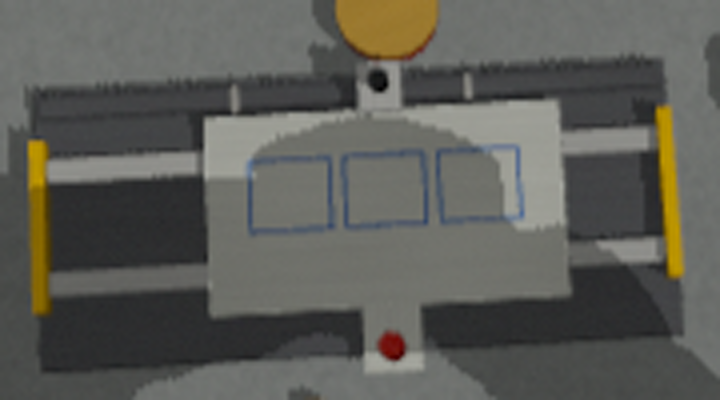

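View pics/c2.png

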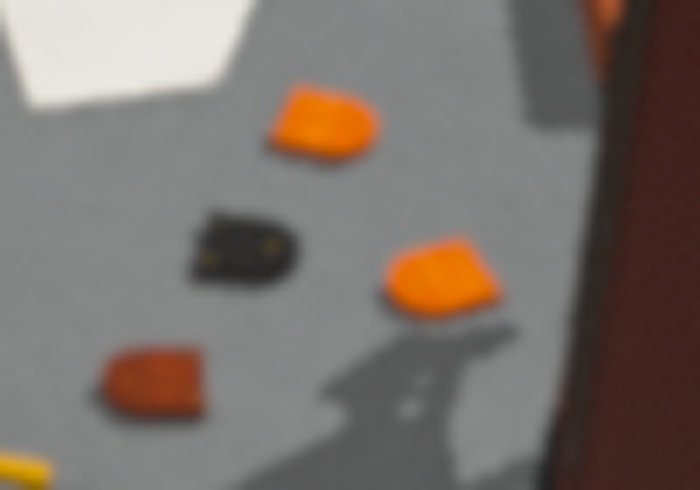

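Run:
```python
from h import *
im=cv2.imread('pics/top0.png'); s=cv2.imread('pics/side0.png')
print('handle top@.07 top',cast('top',[297.5,226],0.07),'side',proj('side',cast('top',[297.5,226],0.07)))
# spots from crop c1 (pix/4 + offset)
for c in [(248,158),(330,155),(335,230),(251,235),(342,154),(425,150),(428,223),(346,229),(436,149),(519,145),(523,217),(441,222)]:
    print(cast('top',[200+(c[0]+.5)/4-.5,140+(c[1]+.5)/4-.5],0.028)[0].round(4))
print('plate corners',[cast('top',[200+a/4,140+b/4],0.028)[0].round(4) for a,b in [(205,117),(558,99),(569,296),(210,317)]])
print('notches',[cast('top',[200+a/4,140+b/4],0.02)[0].round(4) for a,b in [(235,97),(468,85),(378,90)]])
for k,n,z in(('green','top',.016),('green','side',.016)):
    m=blobs(im if n=='top' else s,k); cs=cv2.findContours(m,0,2)[0]; c=max(cs,key=cv2.contourArea)
    q=cv2.minAreaRect(cast(n,c.reshape(-1,2),z)[:,:2].astype(np.float32)); print(n,q)
print('button', [cast('top',[218.6,259],z)[0].round(4) for z in(.03,.04,.05,.06)],[cast('side',[341.4,294.5],z)[0].round(4) for z in(.03,.04,.05,.06)])
for k,(u,v) in(('brown',(402,218)),('black',(440,224))):
    m=blobs(im,k); m2=np.zeros_like(m); m2[v-14:v+14,u-14:u+14]=m[v-14:v+14,u-14:u+14]
    c=max(cv2.findContours(m2,0,2)[0],key=cv2.contourArea); P=cast('top',c.reshape(-1,2),.008)[:,:2]
    print(k,cv2.minAreaRect((P*1000).astype(np.float32)),P.mean(0))
print(robot.tip_reach)
crop(s,230,150,370,380,3,'c3.png')
```

```text
handle top@.07 top [[ 0.51581171 -0.01052468  0.07      ]] side [[334.4498369  215.46881054]]
[0.6518 0.0912 0.028 ]
[0.6536 0.034  0.028 ]
[0.6004 0.0304 0.028 ]
[0.5973 0.0885 0.028 ]
[0.6542 0.0256 0.028 ]
[ 0.6567 -0.0324  0.028 ]
[ 0.6048 -0.0343  0.028 ]
[0.601  0.0227 0.028 ]
[ 0.6574 -0.0402  0.028 ]
[ 0.6599 -0.0985  0.028 ]
[ 0.6086 -0.1006  0.028 ]
[ 0.6055 -0.0433  0.028 ]
plate corners [array([0.6802, 0.1205, 0.028 ]), array([ 0.6918, -0.1275,  0.028 ]), array([ 0.5517, -0.1328,  0.028 ]), array([0.5393, 0.115 , 0.028 ])]
notches [array([0.6964, 0.1008, 0.02  ]), array([ 0.7042, -0.0641,  0.02  ]), array([ 7.009e-01, -2.000e-04,  2.000e-02])]
top ((0.47820383310317993, 0.3617515563964844), (0.22849227488040924, 0.12329684942960739), 5.374388217926025)
side ((0.4758967459201813, 0.36801281571388245), (0.22752760350704193, 0.12266408652067184), 5.431881427764893)
button [array([0.4319, 0.2045, 0.03  ]), array([0.4318, 0.2022, 0.04  ]), array([0.4317, 0.1999, 0.05  ]), array([0.4316, 0.1976, 0.06  ])] [array([0.429 , 0.2163, 0.03  ]), array([0.4275, 0.2224, 0.04  ]), array([0.4261, 0.2285, 0.05  ]), array([0.4246, 0.2346, 0.06  ])]
brown ((541.9708251953125, -303.1798400878906), (48.54057312011719, 43.60138702392578), 16.51585578918457) [ 0.53873893 -0.30455353]
black ((521.153564453125, -409.955322265625), (46.991058349609375, 44.64076232910156), 5.152501583099365) [ 0.52315708 -0.41060506]
0.0726
```

View pics/c3.png

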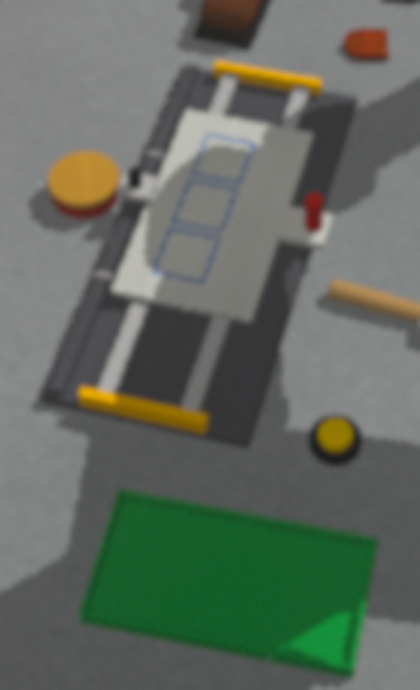

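```bash
cat >> h.py <<'E'
YC=2.7; U=np.array([-np.sin(np.radians(YC)),np.cos(np.radians(YC))]); X=np.array([U[1],-U[0]])
HAND0=np.array([.5165,-.0103])   # handle at start; s0=.0714
def st():
    o=robot.observe(); print('t%.1f'%o['time'],np.round(o['tool_pos'],4),np.round(o['tcp_rot'],1),'w%.4f'%o['gripper_width'],'F',np.round(o['ft_force'],1)); return o
def both(tag):
    for n in('top','side'): cv2.imwrite(f'pics/{n}_{tag}.png',robot.grab_frame(n))
E
python3 - <<'E'
from h import *
robot.move_pose([HAND0[0],HAND0[1],.20],[180,0,-177.3]); st()
both('a')
robot.set_gripper(.06)
robot.line_to([HAND0[0],HAND0[1],.112],vel=.12,guard=8); st()
both('b')
E
```

```text
t2.3 [ 0.5167 -0.0109  0.2002] [-180.     0.  -177.4] w0.0854 F [-0.  -0.7 -0.9]
t3.7 [ 0.5169 -0.0104  0.1127] [-1.800e+02  1.000e-01 -1.773e+02] w0.0600 F [-0.8 -0.8  0.2]
```

View pics/top_a.png

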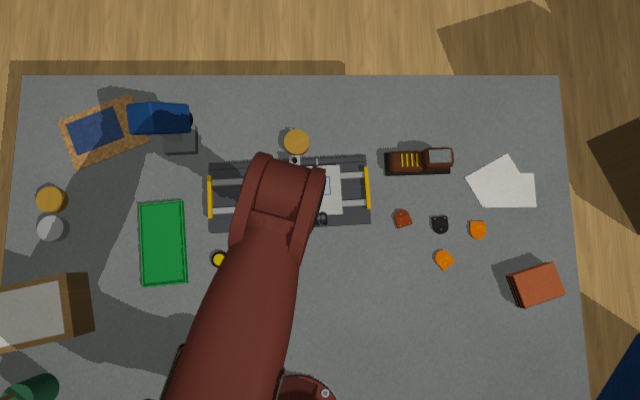

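View pics/side_b.png

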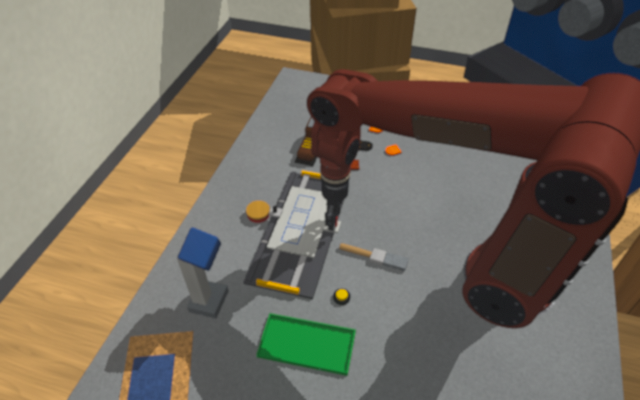

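The area the arm had hidden shows no third lift, so there are two: brown and black. The gripper straddles the handle, so I'll grip it and pull to loading.

Run:
```python
from h import *
robot.set_gripper(.0); o=st()
p=np.array(o['tool_pos'])
d=-(.0714+.0045)
g=robot.line_to([p[0]+d*U[0],p[1]+d*U[1],p[2]],vel=.08,guard=15); print(g); o=st()
q=np.array(o['tool_pos']); print('moved',(q-p)[:2]@U)
robot.set_gripper(.06)
robot.line_to([q[0],q[1],.22],vel=.25); st()
robot.move_pose([.5324,-.3046,.2],[180,0,16.5]); st()
both('c')
```

```text
t4.3 [ 0.5167 -0.0104  0.1125] [-180.     0.  -177.3] w0.0160 F [-1.5  0.   5.3]
True
t5.1 [ 0.5202 -0.0811  0.1125] [ 1.797e+02  1.000e-01 -1.773e+02] w0.0162 F [-0.4  4.1  5. ]
moved -0.07085786469928852
t6.2 [ 0.5204 -0.0812  0.2204] [ 1.798e+02  1.000e-01 -1.773e+02] w0.0599 F [ 0.5 -0.2 -1. ]
t8.4 [ 0.5324 -0.3043  0.1998] [-180.     0.    16.6] w0.0600 F [0.6 0.3 0.4]
```

Run:
```python
from h import *
im=cv2.imread('pics/top_c.png'); crop(im,200,130,480,270,2.8,'c4.png')
```

```text
(no output)
```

View pics/c4.png

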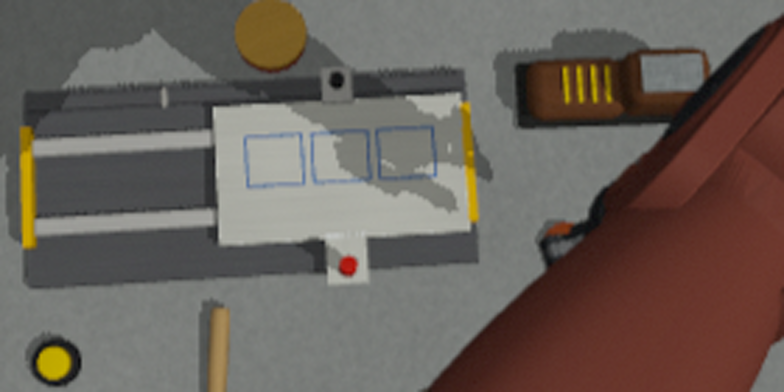

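Run:
```python
from h import *
im=cv2.imread('pics/top_c.png')
m=blobs(im,'red'); N,l,s,c=cv2.connectedComponentsWithStats(m)
for i in range(1,N):
    if s[i,4]>12 and abs(c[i][0]-324)<15: h=cast('top',c[i],.07)[0]; print(c[i],h, (h[:2]-np.array([.5158,-.0105]))@U)
a,b=337,82
print(cast('top',[200+a/2.8,130+b/2.8],.02))
# plate corners
for a,b in[(213,108),(218,245)]: print(cast('top',[200+a/2.8,130+b/2.8],.028))
# blue outlines centre of places
for q in([(245,136),(302,132),(305,184),(249,188)],[(311,131),(368,128),(371,180),(314,184)],[(377,128),(433,125),(436,176),(380,179)]):
    print(np.mean([cast('top',[200+(a+.5)/2.8-.5,130+(b+.5)/2.8-.5],.028)[0] for a,b in q],0).round(4))
```

```text
[323.92592593 224.59259259] [ 0.51888099 -0.08071655  0.07      ] -0.0702837346814725
[[ 0.70990817 -0.07369556  0.02      ]]
[[0.68175876 0.05108775 0.028     ]]
[[0.54354396 0.04538358 0.028     ]]
[ 0.6293 -0.0103  0.028 ]
[ 0.6332 -0.076   0.028 ]
[ 0.6365 -0.1417  0.028 ]
```

Measured against the ridge, the carrier is 9.6 mm past it, so it has clicked home. Now pick the brown lift, finding the bench by touch.

Run:
```python
from h import *
robot.line_to([.5324,-.3046,.085],vel=.2)
g=robot.line_to([.5324,-.3046,.058],vel=.03,guard=5); print(g); o=st()
z=o['tool_pos'][2]
robot.line_to([.5324,-.3046,z+.004],vel=.05)
robot.set_gripper(.03); o=st()
robot.line_to([.5324,-.3046,z+.03],vel=.1); o=st()
both('d')
im=cv2.imread('pics/side_d.png'); crop(im,300,110,420,200,6,'c5.png')
```

```text
True
t9.8 [ 0.5324 -0.3046  0.0676] [-180.     0.    16.5] w0.0598 F [-1.7  0.9  7.2]
t10.4 [ 0.5325 -0.3047  0.0717] [-180.     0.    16.5] w0.0422 F [-0.2 -1.   2.8]
t10.8 [ 0.5327 -0.3048  0.098 ] [180.   -0.   16.5] w0.0419 F [-0.  -0.2 -0.3]
```

View pics/c5.png

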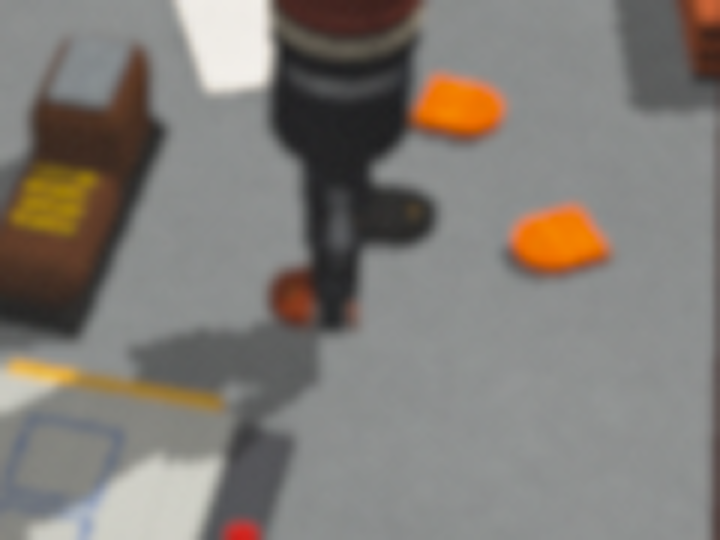

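```bash
cat >> h.py <<'E'
SP={1:np.array([.6293,-.0103]),2:np.array([.6332,-.0760]),3:np.array([.6365,-.1417])}
def place(xy,yaw,zt):
    robot.line_to([*xy,zt+.012],vel=.15) if abs(robot.observe()['tool_pos'][2]-zt)<.06 else None
    g=robot.line_to([*xy,zt-.003],vel=.03,guard=4); print('placed contact',g); st()
    robot.set_gripper(.06); 
    z=robot.observe()['tool_pos'][2]
    robot.line_to([*xy,z+.02],vel=.06); robot.line_to([*xy,.2],vel=.25)
E
python3 - <<'E'
from h import *
p=robot.observe()['tool_pos']
robot.line_to([p[0],p[1],.2],vel=.25)
T=SP[3]-.009*U
robot.move_pose([*T,.2],[180,0,92.7]); o=st()
print(o['q'])
robot.line_to([*T,.115],vel=.15); 
place(T,92.7,.0997)
robot.move_pose([.5315,-.4095,.2],[180,0,5.2])
st(); both('e')
im=cv2.imread('pics/top_e.png'); crop(im,250,130,500,270,3,'c6.png')
im=cv2.imread('pics/side_e.png'); crop(im,230,100,430,260,4,'c7.png')
E
```

```text
t12.4 [ 0.6363 -0.151   0.1988] [-179.9   -0.    92.6] w0.0421 F [ 0.3 -1.  -0.9]
[-2.47724717e+01  1.58015157e+01  5.62889153e+00  7.99276088e+01
 -1.69449534e-02  6.26732605e+01]
placed contact True
t13.8 [ 0.637  -0.1507  0.0997] [180.    0.   92.7] w0.0420 F [-0.9  0.9  5.9]
t16.1 [ 0.5316 -0.4085  0.199 ] [-179.9    0.     5.3] w0.0597 F [0.4 0.2 0.3]
```

View pics/c6.png

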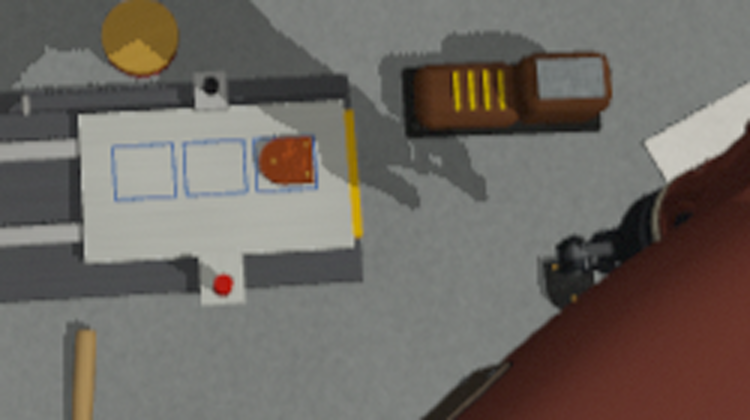

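View pics/c7.png

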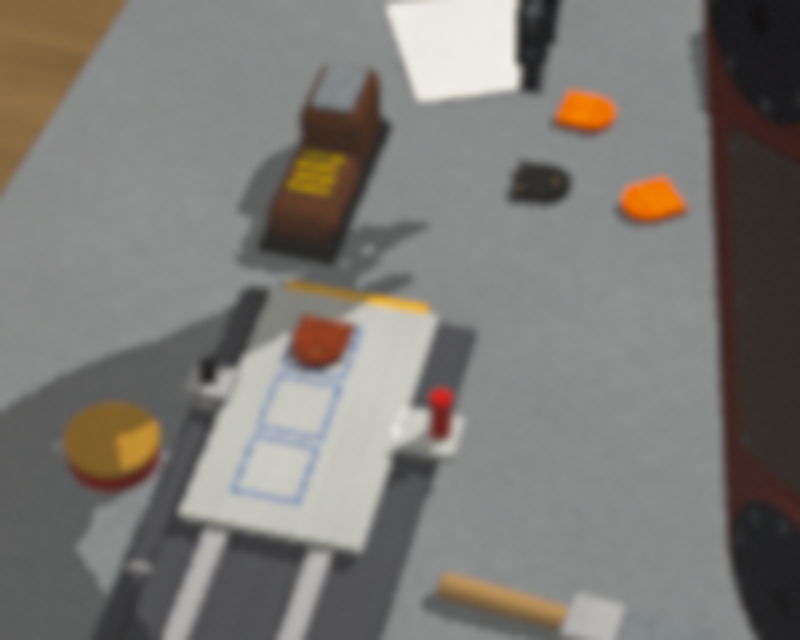

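```bash
cat >> h.py <<'E'
def lift(im,kind,uv,z,n='top',r=14):
    u,v=map(int,uv); m=blobs(im,kind); m2=np.zeros_like(m); m2[v-r:v+r,u-r:u+r]=m[v-r:v+r,u-r:u+r]
    c=max(cv2.findContours(m2,0,2)[0],key=cv2.contourArea); P=cast(n,c.reshape(-1,2),z)[:,:2]*1000
    print(kind,n,cv2.minAreaRect(P.astype(np.float32)))
E
python3 - <<'E'
from h import *
lift(cv2.imread('pics/top_e.png'),'brown',(250+288/3,130+160/3),.036)
lift(cv2.imread('pics/side_e.png'),'brown',(230+322/4,100+340/4),.036,'side')
G=[.5305,-.4095]
robot.line_to([*G,.085],vel=.2)
g=robot.line_to([*G,.0715],vel=.03,guard=5); print(g); o=st()
robot.set_gripper(.03); o=st()
robot.line_to([*G,.2],vel=.25); o=st()
T=SP[2]+.009*(-1)*(-U)*-1 if False else SP[2]+.009*(-U)
robot.move_pose([*T,.2],[180,0,92.7]); o=st()
both('f')
im=cv2.imread('pics/side_f.png'); crop(im,230,100,430,260,4,'c8.png')
E
```

```text
brown top ((637.7003173828125, -141.61085510253906), (45.027523040771484, 39.735694885253906), 89.5798110961914)
brown side ((634.9799194335938, -140.73785400390625), (38.43352508544922, 48.8160400390625), 17.120723724365234)
False
t17.6 [ 0.5305 -0.4095  0.0714] [-180.     0.     5.2] w0.0600 F [-0.2  0.4 -1.5]
t17.9 [ 0.5308 -0.4098  0.0721] [180.   -0.    5.2] w0.0419 F [-0.6  1.2  3.7]
t18.5 [ 0.5304 -0.4094  0.1994] [-180.     0.     5.2] w0.0419 F [-0.5 -0.7 -1. ]
t19.8 [ 0.6333 -0.0857  0.1993] [-179.9   -0.    92.6] w0.0421 F [ 0.3 -0.8 -0.1]
```

View pics/c8.png

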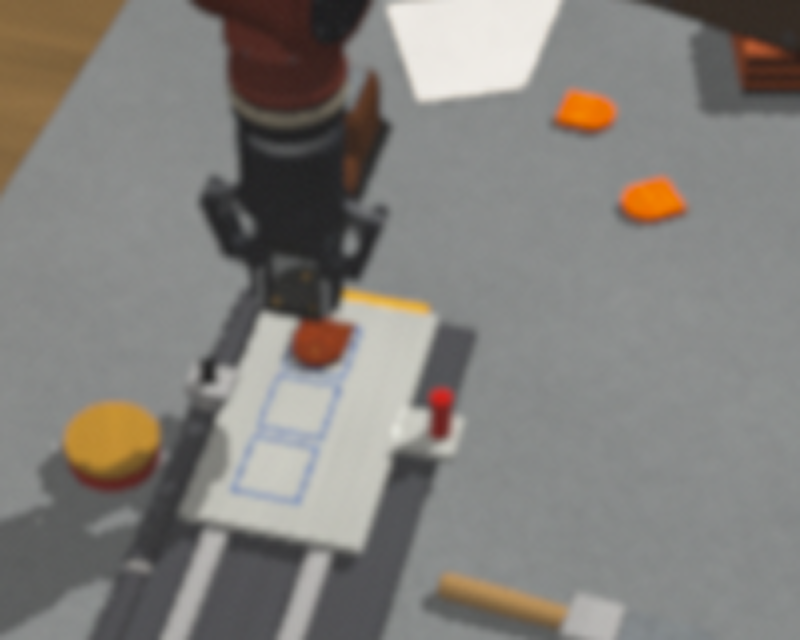

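The black lift is held. My pre-place x offset has the wrong sign for this lift, because it's held reversed, so I'll correct that before lowering.

Run:
```python
from h import *
T=SP[2]+.009*U
robot.line_to([*T,.2],vel=.15,rotation=[180,0,92.7])
robot.line_to([*T,.115],vel=.15)
place(T,92.7,.1)
H=HAND0+np.array([.5202-.5167,-.0811+.0104])+[0.000,0]
robot.move_pose([*H,.2],[180,0,-177.3]); st()
both('g')
im=cv2.imread('pics/top_g.png'); crop(im,250,130,500,270,3,'c9.png')
im=cv2.imread('pics/side_g.png'); crop(im,230,100,430,260,4,'c10.png')
```

```text
placed contact True
t21.6 [ 0.6329 -0.067   0.1001] [180.    0.   92.7] w0.0418 F [-1.   0.2  6.6]
t24.3 [ 0.5199 -0.0809  0.1995] [ 180.    -0.  -177.4] w0.0603 F [ 0.4 -0.4 -0.7]
```

View pics/c9.png

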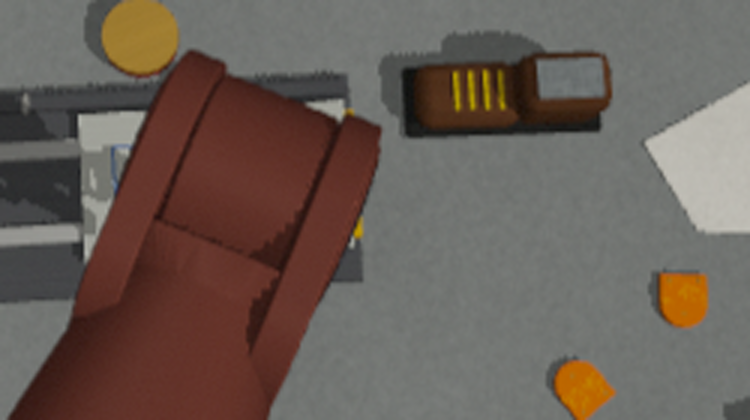

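View pics/c10.png

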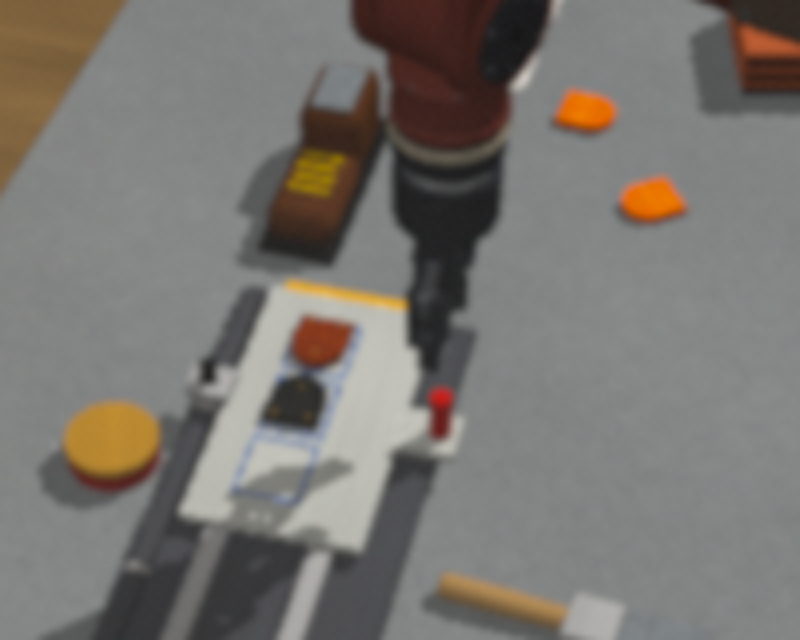

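```bash
cat >> h.py <<'E'
def slide(H,d,tag):
    robot.line_to([*H,.112],vel=.15,guard=8)
    robot.set_gripper(0); o=st(); p=np.array(o['tool_pos'])
    g=robot.line_to([p[0]+d*U[0],p[1]+d*U[1],p[2]],vel=.08,guard=15); o=st()
    q=np.array(o['tool_pos']); print(g,'moved',(q-p)[:2]@U)
    robot.set_gripper(.06); robot.line_to([q[0],q[1],.2],vel=.2); return q
E
python3 - <<'E'
from h import *
H=np.array([.5202,-.0811])
q=slide(H,.185,'')
robot.move_pose([.45,-.10,.3],[180,0,-177.3]); st()
both('i')
im=cv2.imread('pics/top_i.png'); crop(im,130,90,400,300,2.7,'c11.png')
im=cv2.imread('pics/side_i.png'); crop(im,180,150,380,350,3,'c12.png')
E
```

```text
t25.6 [ 0.5206 -0.0808  0.113 ] [ 1.800e+02  1.000e-01 -1.773e+02] w0.0161 F [-1.1  3.   6.4]
t26.1 [ 0.5203 -0.0741  0.113 ] [-179.8    0.  -177.3] w0.0160 F [0.2 1.3 5. ]
True moved 0.006721977555029744
t27.8 [ 0.4498 -0.1001  0.299 ] [ 180.    -0.  -177.3] w0.0600 F [-0.2  0.1 -0.4]
```

View pics/c11.png

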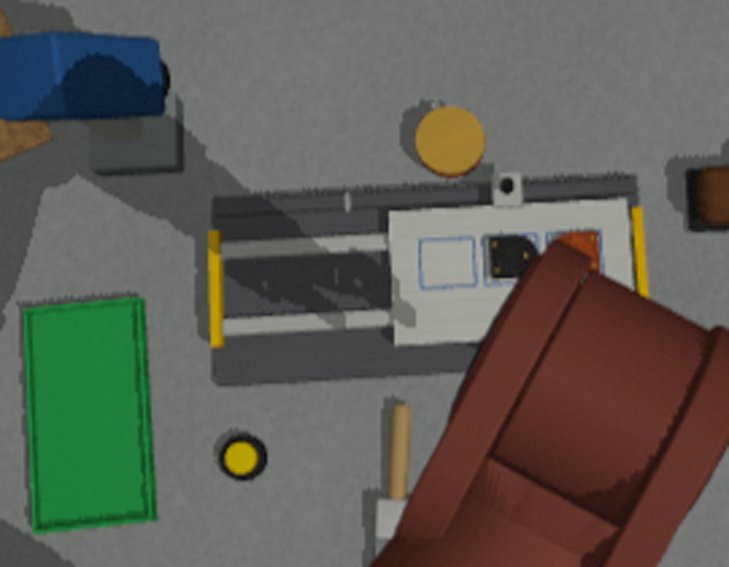

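View pics/c12.png

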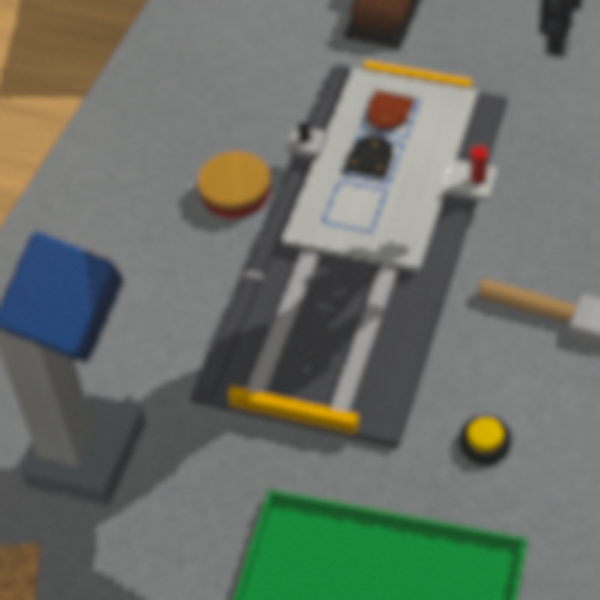

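The guard tripped on the ridge itself after 6.7 mm, and the lifts are undisturbed. I'll use a higher guard and go again.

```bash
sed -i 's/guard=15/guard=32/' h.py
python3 - <<'E'
from h import *
H=np.array([.5203,-.0741])
robot.move_pose([*H,.2],[180,0,-177.3])
q=slide(H,.1755,'')
robot.move_pose([.45,-.10,.3],[180,0,-177.3]); st()
both('j')
im=cv2.imread('pics/top_j.png'); crop(im,130,90,400,300,2.7,'c13.png')
im=cv2.imread('pics/side_j.png'); crop(im,180,150,380,350,3,'c14.png')
E
```

```text
t29.6 [ 0.5207 -0.0743  0.1129] [-1.800e+02  1.000e-01 -1.773e+02] w0.0159 F [-2.3  0.4  6.6]
t32.0 [0.512  0.1016 0.1129] [ 180.    -0.  -177.3] w0.0165 F [-4.2  0.   5.4]
False moved 0.17607358079388533
t34.0 [ 0.45   -0.0993  0.2988] [ 1.799e+02 -1.000e-01 -1.773e+02] w0.0597 F [-0.1 -0.1  0.5]
```

View pics/c13.png

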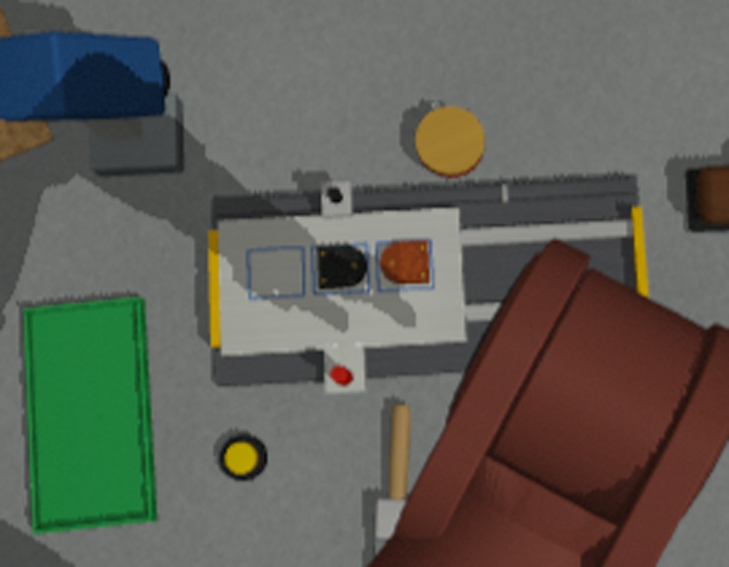

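View pics/c14.png

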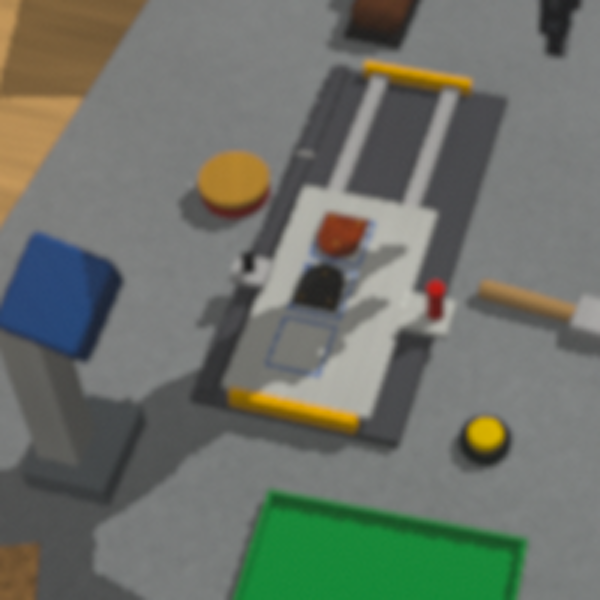

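Carrier is past the marking ridge (nub beyond the notch, tool travelled 183 mm), and both lifts are in place. Now press the button.

Run:
```python
from h import *
B=[.431,.206]
robot.set_gripper(0)
robot.move_pose([*B,.2],[180,0,-160]); st()
robot.line_to([*B,.125],vel=.15,guard=6); st()
both('k')
im=cv2.imread('pics/side_k.png'); crop(im,250,200,430,350,4,'c15.png')
g=robot.line_to([*B,.07],vel=.02,guard=12); print(g); st(); robot.pause(.3); st()
robot.line_to([*B,.2],vel=.2); st()
```

```text
t35.9 [0.4316 0.2054 0.2004] [-180.     0.  -160.1] w0.0001 F [0.2 0.2 0.7]
t36.6 [0.4316 0.2057 0.1258] [-180.    0. -160.] w-0.0003 F [0.4 0.1 0.2]
True
t38.4 [0.431  0.206  0.0886] [-180.   -0. -160.] w-0.0004 F [-2.4 -0.9  8.6]
t38.7 [0.431  0.206  0.0886] [-180.   -0. -160.] w-0.0004 F [-2.7 -0.6  9.7]
t39.4 [0.4306 0.2059 0.1987] [ 1.8e+02 -1.0e-01 -1.6e+02] w0.0001 F [ 0.5 -0.5 -0.7]
```

View pics/c15.png

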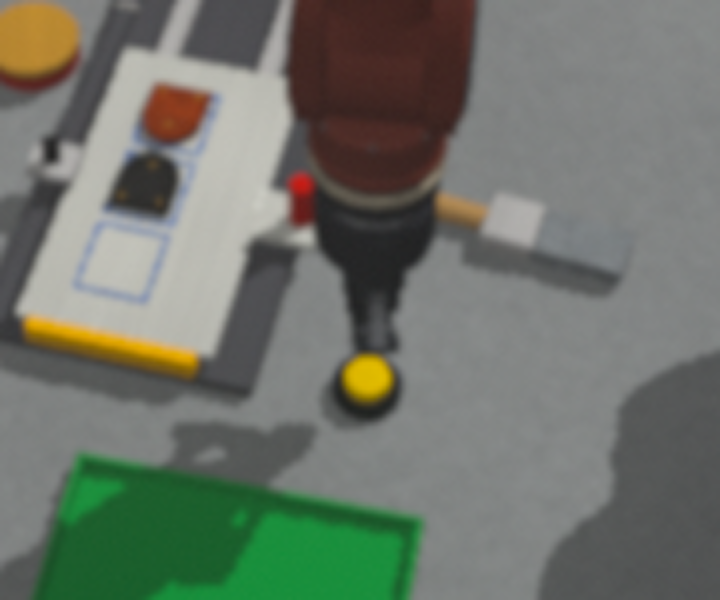

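Pressed: tip stopped at z≈0.016, which fits a button top of about 0.022 fully depressed. Sliding back home.

Run:
```python
from h import *
robot.set_gripper(.06)
H=np.array([.5118,.1005])
robot.move_pose([*H,.2],[180,0,-177.3])
q=slide(H,-.1825,'')
robot.move_pose([.45,.12,.3],[180,0,-177.3]); st()
both('l')
im=cv2.imread('pics/top_l.png'); crop(im,130,90,400,300,2.7,'c16.png')
im=cv2.imread('pics/side_l.png'); crop(im,180,150,380,350,3,'c17.png')
```

```text
t41.8 [0.5123 0.1005 0.113 ] [-1.800e+02  1.000e-01 -1.773e+02] w0.0163 F [-0.8 -0.3  6.2]
t44.2 [ 0.5213 -0.0811  0.113 ] [ 1.798e+02  1.000e-01 -1.772e+02] w0.0162 F [ 6.5 11.2  3.2]
False moved -0.18181366961544396
t46.2 [0.4502 0.1194 0.2987] [-1.800e+02 -1.000e-01 -1.773e+02] w0.0600 F [-0.1 -0.5 -0.3]
```

View pics/c16.png

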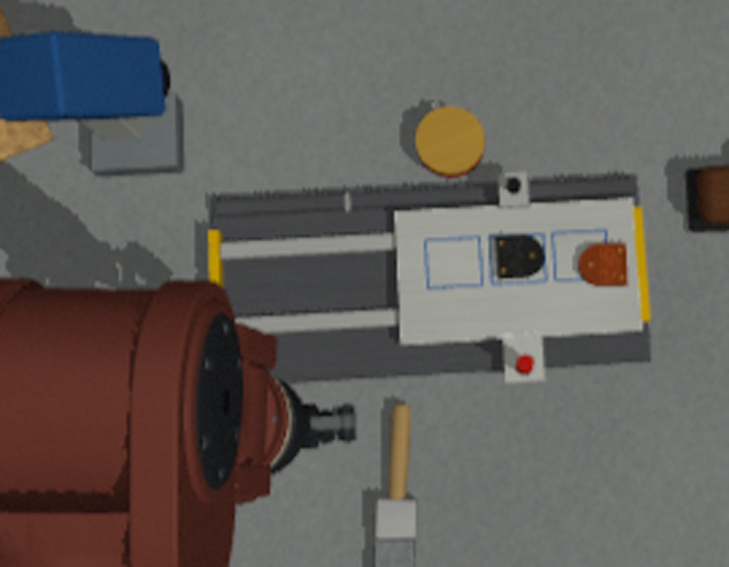

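View pics/c17.png

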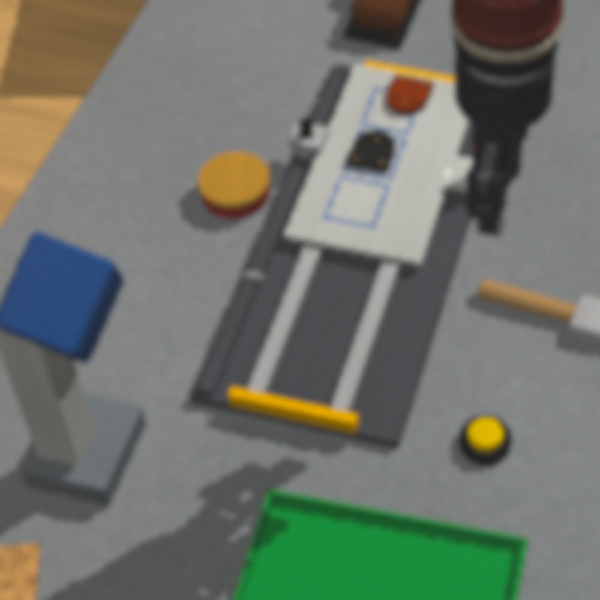

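The brown lift was knocked about 2–3 cm within the carrier (still flat); the carrier is home. I'll re-measure both and move them to the tray.

Run:
```python
from h import *
t=cv2.imread('pics/top_l.png');s=cv2.imread('pics/side_l.png')
lift(t,'brown',(130+603/2.7,90+265/2.7),.036,r=13); lift(t,'black',(130+518/2.7,90+257/2.7),.036,r=13)
print(cast('top',[130+513/2.7,90+187/2.7],.02))
crop(t,310,165,380,215,10,'c18.png')
lift(s,'brown',(180+407/3,150+95/3),.036,'side',10)
```

```text
brown top ((624.8140869140625, -162.3199005126953), (47.78893280029297, 42.45658874511719), 89.56060028076172)
black top ((632.4734497070312, -77.35823822021484), (44.55570983886719, 39.588809967041016), 89.62631225585938)
[[ 0.70999079 -0.0726796   0.02      ]]
brown side ((622.5802612304688, -159.044677734375), (39.57026672363281, 45.66484069824219), 1.3206942081451416)
```

View pics/c18.png

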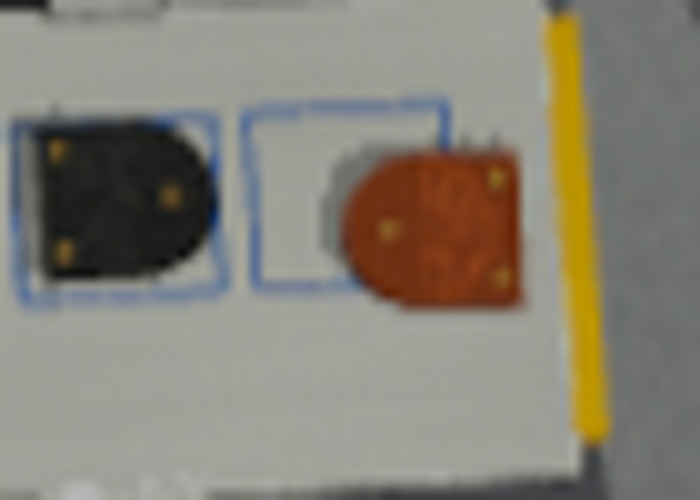

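```bash
cat >> h.py <<'E'
TC=np.array([.477,.3645]); TX=np.array([np.cos(np.radians(5.4)),np.sin(np.radians(5.4))]); TY=np.array([-TX[1],TX[0]])
def pick(G,yaw,z):
    robot.move_pose([*G,.2],[180,0,yaw])
    robot.line_to([*G,z+.015],vel=.2)
    print(robot.line_to([*G,z],vel=.03,guard=5)); robot.set_gripper(.03); st()
    robot.line_to([*G,.2],vel=.2); return st()
E
python3 - <<'E'
from h import *
pick([.624,-.171],90,.0997)
T=TC+.052*TX-.009*TY
robot.move_pose([*T,.2],[180,0,95.4]); st()
robot.line_to([*T,.1],vel=.15); both('m')
im=cv2.imread('pics/side_m.png'); crop(im,180,200,380,400,3,'c19.png')
place(T,95.4,.0767)
robot.move_pose([.632,-.0685,.2],[180,0,92.7]); st()
both('n')
im=cv2.imread('pics/side_n.png'); crop(im,180,150,380,400,2.4,'c20.png')
im=cv2.imread('pics/top_n.png'); crop(im,100,150,380,350,2.7,'c21.png')
E
```

```text
False
t49.2 [ 0.6244 -0.1712  0.1004] [179.9   0.   90. ] w0.0420 F [0.5 0.8 4.5]
t49.8 [ 0.6236 -0.1708  0.1986] [-179.9   -0.    90. ] w0.0417 F [ 0.3 -0.2  0.2]
t51.8 [0.5302 0.3595 0.1999] [180.    0.   95.3] w0.0419 F [ 1.2  0.2 -1.2]
placed contact True
t53.4 [0.5298 0.3605 0.0774] [180.   -0.   95.4] w0.0418 F [-0.3  0.   5.8]
t56.4 [ 0.632  -0.0673  0.1999] [-180.    -0.    92.8] w0.0597 F [0.2 0.1 0.3]
```

View pics/c20.png

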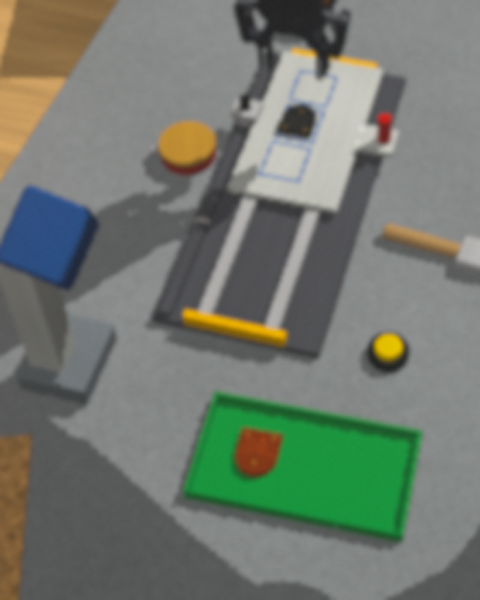

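View pics/c21.png

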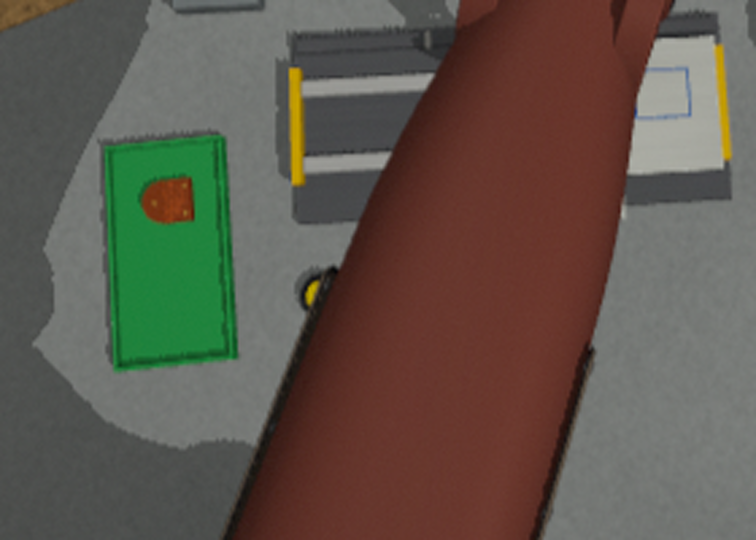

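Brown lies flat in the tray's far half, and black is still in its place on the carrier. Next, the black one.

Run:
```python
from h import *
pick([.632,-.0685],92.7,.0997)
T=TC-.045*TX+.009*TY
robot.move_pose([*T,.2],[180,0,95.4]); st()
robot.line_to([*T,.1],vel=.15)
place(T,95.4,.0767)
robot.move_pose([.40,-.25,.3],[180,0,90]); st()
both('o')
im=cv2.imread('pics/side_o.png'); crop(im,180,150,380,400,2.4,'c22.png')
im=cv2.imread('pics/top_o.png'); crop(im,100,130,380,330,2.7,'c23.png')
```

```text
False
t58.2 [ 0.6324 -0.0686  0.1004] [179.9   0.   92.7] w0.0421 F [0.6 0.6 4. ]
t58.9 [ 0.6316 -0.0684  0.1987] [-179.9   -0.    92.7] w0.0422 F [-0.8  0.9 -0.7]
t60.6 [0.4321 0.3686 0.1999] [180.    0.   95.3] w0.0421 F [ 0.2 -0.6 -0.3]
placed contact True
t62.1 [0.4316 0.3694 0.0774] [180.   -0.   95.4] w0.0419 F [-1.1  0.3  6.7]
t65.7 [ 0.4003 -0.2495  0.2999] [-180.    -0.    90.1] w0.0602 F [-1.3 -0.2 -0. ]
```

View pics/c22.png

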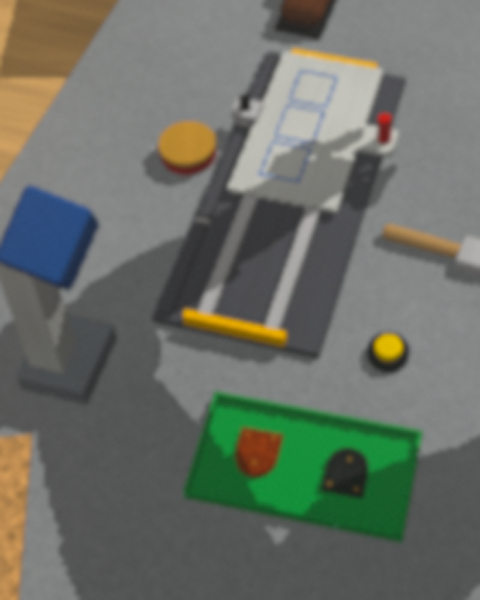

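View pics/c23.png

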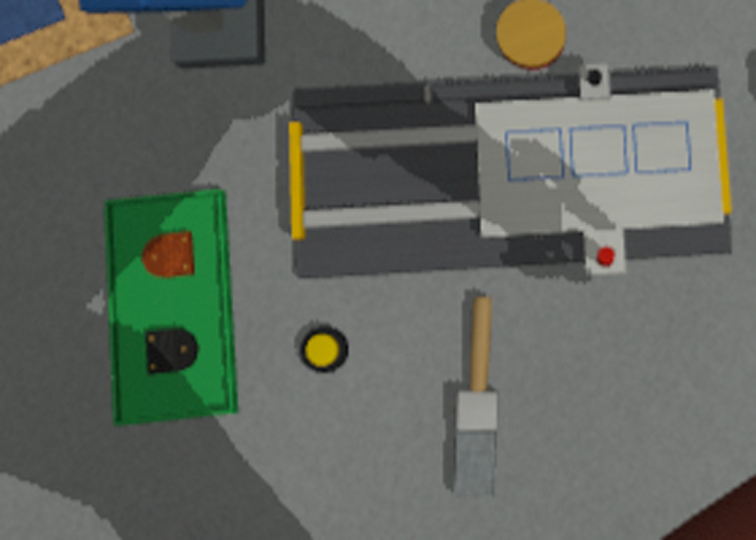

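View pics/top_o.png

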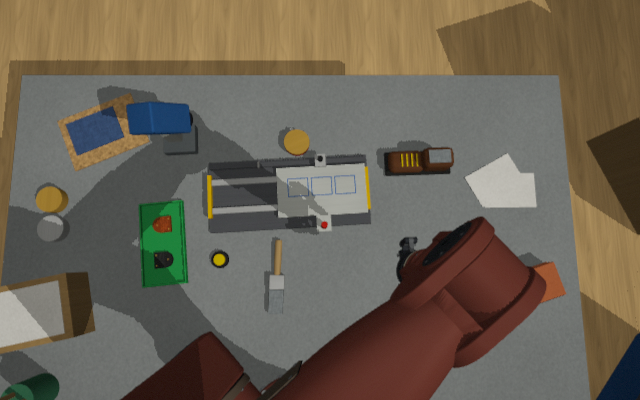

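Both lifts lie flat and separate in the tray, the carrier is home with its nub at column 320, and the bystanders are unmoved. Handing in.

Run:
```python
from h import *
robot.job_done(); st()
```

```text
the job is handed in; nothing more can be done
the job is handed in; nothing more can be done
```

The job is done and handed in at about 66 s. Only two lifts were on the bench, one brown and one black. I pulled the carrier to loading and laid both lifts on it. I then slid it past the ridge into the marking station, pressed the yellow button and slid the carrier back home. Both lifts now lie in the green tray.

**Last checks:** In the final pictures both lifts lie flat and apart in the tray. The carrier's nub is past the loading ridge. The shoe, tin, brush and orange decoys stayed where they were in every view that showed them; the arm hid the decoys in the last top picture.

**What went wrong or disagreed:**
- The first slide towards marking stopped at the ridge after 7 mm because my force guard was set too low. I repeated it with a higher guard.
- The brown lift was found shifted about 2–3 cm on the carrier after the slide home, but still flat. It was in place in the picture just before the press, so I re-measured it and picked it up from where it lay.
- The two cameras differed by up to about 6 mm on the tray position. I used the mean, which was well inside the clearance.
- I judged the button press from contact force (about 10 N) and fingertip height. The button's travel can't be read directly.

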